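# Feel the gap of a press tool with a taper gauge

## Robot

A 6-joint arm with a two-finger parallel gripper is mounted at the origin on a cart in front of the work surface, level with it; the furniture and walls round the work are solid. World frame = base frame: x ahead of the robot, y to its left, z up, the work surface at z = 0. Lengths are in m, angles in degrees, forces in N, time in s.
With the tool pointing down it reaches from about 0.325 to 0.775 m from the base axis. Payload 5.5 kg.
Tool frame: the origin (TCP) lies at the centre of the arm's flange, where the gripper is bolted on; the fingertips stand 182 mm ahead of it and the grasp point (between the pads) lies 163 mm ahead of it; z points along the fingers, y is the line along which they close (so a half turn about z gives the same grasp; the last joint's range is limited). The gripper opens to 88 mm and grips with 3 to 60 N. Pads are 20 mm wide; open, the fingers measure 115 mm over their backs; the gripper's body (75 mm by 178 mm) begins 61 mm behind the grasp point.
Start: joints at [68.371, 5.22, 70.514, -0, 104.267, -3.249], TCP at [0.189, 0.569, 0.405] pointing down, gripper open.
Joint ranges: [-164.24, 164.24], [-49.07, 125.15], [9.68, 141.18], [-86.29, 266.29], [3.28, 154.24], [-151.56, 151.56]. Speed limits (degrees/s): [147.25, 147.25, 172.46, 180, 180, 180].

## Interface

Orientations are given as [roll, pitch, yaw] about the fixed x, y, z axes, in that order (R = Rz(yaw) Ry(pitch) Rx(roll)).
In Python, from station import r gives the robot as it stands. The module is installed in compiled form; this text tells all that it offers. Calls block until the motion is done:
- r.reach(position, orientation): joint-space move of the TCP to a pose.
- r.servo_line(position, rotation=None, speed=0.15): straight line of the TCP; rotation=None keeps the orientation; speed is the mean speed in m/s.
- r.move_joints(angles): joint-space move.
- r.let_go() and r.grab(squeeze=None): open the fingers fully, or close them until they stop; squeeze is the grip in N (None keeps the last).
- r.wait(seconds).
- r.inverse_kinematics(position, orientation): joint angles nearest the present ones, or None.
- r.sense(): the state.
- r.snapshot(name): name is "scene" or "top" or "wrist"; returns a dict with "frame" (420x560x3 uint8, red, green, blue), "fx", "fy", "cx", "cy" (pixels), "R" (3x3) and "t" (3): a world point X has camera coordinates R X + t. Camera axes: x right, y down, z forward; pixel columns grow to the right and rows downward; lengths in m; the calibration is good to about 2 mm. The wrist camera is an equidistant fisheye: a pixel r from the principal point sees the ray r / f radians off the axis. A picture is of the moment at which its call begins. There is no depth.
A pose or a line that the arm cannot do raises r.IKError and nothing moves.
- r.hand_in(): hands the job in; it is judged then, once.
The state is a dict: "clock": time; "joints": joint angles; "joint_vel": joint speeds; "joint_torque": joint torques, N m; "tcp_pos": TCP position; "orientation": TCP orientation; "contact_force": force on the tool from outside, world axes, zero at the start; "torque": the same for the moment, N m; "opening": finger opening in m; "gripper_force": force on a finger pad.
Only numpy, scipy, OpenCV 4.12 (cv2) and the standard library are available. Lean on these libraries where they do the work, as an engineer would, in place of code of your own. Each camera call takes 0.05 s, during which the arm holds its last target. There are 200 camera calls.

## Task

First clear the two offcuts (a short piece of channel and a short piece of tube) off the front ledge of the press tool into the scrap tray. Then take the taper gauge by its handle, lay its thin end flat on the ledge and slide it straight in under the middle of the sprung pressure plate until it drags snugly: the plate must just begin to lift off its stops, by no more than about two millimetres, so do not force it. Finish while still holding the gauge there by its handle, so that the reading can be taken, and leave the screwdriver, the jig block and the guide comb where they are.

Things in the scene. Friction and masses are not known exactly. Their poses are not given: they have to be found in the camera images.
- press_tool: Steel press tool fixed on the bench, shoe 150x150. Origin: centre of its underside; x points from the ledge (-x, robot side) to the back, z up. Die plate x -70..64, y -63..63, top at z 40; ledge = its open front x -70..-30. Over it the sprung plate x -30..62, y -55..55, 14 thick. Crosshead and pillars at x 11..41, bolts up to z 119.
- gap_mouth (a point): Point on the ledge surface (z 40, x -30 in the tool's frame) straight under the middle of the pressure plate's front lower edge, axes as the press tool; the gap is entered here along +x. The gap's rest height is set anew every time between 4 and 6.5 mm; it must be felt.
- pressure_plate (a joint): Lift of the sprung pressure plate off its stops, m: 0 at rest, up positive, 0.012 at most. It slides straight up, pressed down with about 6 N by weight and springs, plus 0.5 N for each mm of lift. The faces are ground and oiled: the gauge slides freely along the ledge until it meets the plate, then drags with some 3 to 8 N. Keep the gauge level, or it binds.
- taper_gauge: Taper gauge lying on the bench, 172 long, about 0.1 kg: black handle 68 long x 14 wide x 26 high at the -x end, ferrule, then a steel blade 22 wide, 105 long. Underside flat; the blade's top slopes 1 in 12, from 2 mm thick at the tip to 10.7 at the ferrule. Origin: underside, middle of the length; x from handle to tip, z up.
- gauge_tip (a point): Middle of the blade's thin end, on its underside (86 mm along +x from the gauge's origin), axes as the gauge.
- gauge_grip (a point): Point to grip: middle of the handle, 16 above the underside, 140 mm behind the tip; grip across the 14 mm width (gauge y), axes as the gauge.
- channel_offcut: Sawn-off piece of aluminium U-channel, 30 long (its x) x 20 wide (its y) x 16 high, open side down, lying on the ledge; origin in the middle of its underside. Grip across the 20 mm width.
- tube_offcut: Sawn-off piece of steel tube standing on end on the ledge, 20 diameter, 18 high; origin in the middle of its underside, z along the tube.
- scrap_tray: Open grey sheet tray with a rolled rim, fixed on the bench, 140 (x) x 110 (y) x 45 high, walls 3, inner floor 3 above the bench; origin: centre of its underside.
- driver_red: Screwdriver with red handle, 158 long, 14 thick, lying loose on the bench; a bystander. Origin: middle of its underside.
- jig_block: Steel jig block 66x52x18 with four holes, loose on the bench; a bystander. Origin: centre of its underside.
- comb_1: Black guide comb 42x44x12, loose on the bench; a bystander. Origin: centre of its underside.

How it is judged:
By the outcome, as a careful person would: the job done as asked, in the order asked, and still so for the second after the job is handed in, while the arm keeps its last pose, push and grip.
It also fails if it takes over 69 s, if anything falls off the work surface, if the arm or the gripper's body presses on something with over 40 N, if the wrist force passes 120 N, or if a joint passes its speed limit or range.

## Working session

There is one attempt and no reset: what is moved stays moved. The work goes in short steps, each a Python script; the robot and the scene stay as the last script left them, time stands still between calls to the robot, and variables do not carry over. Pictures are saved under pics/ and viewed, at most 10 in all, crops included, and the job is handed in when it is done.

```bash
mkdir -p pics
python3 - <<'E'
from station import r
import cv2,numpy as np
for n in ("scene","top"):
    s=r.snapshot(n); cv2.imwrite(f"pics/{n}0.png",cv2.cvtColor(s["frame"],cv2.COLOR_RGB2BGR))
    R=np.array(s["R"]);print(n,s["fx"],s["fy"],s["cx"],s["cy"],R.round(3).tolist(),(-R.T@s["t"]).round(3))
print(r.sense())
E
```

```text
scene 392.8910816868355 392.8910816868355 277.23183462907474 212.38311099939983 [[0.551, -0.835, 0.003], [-0.542, -0.36, -0.759], [0.635, 0.417, -0.651]] [ 0.002 -0.39   0.628]
top 535.994997539044 535.994997539044 276.2698788917924 218.58129602740655 [[-0.023, -1.0, 0.009], [-0.993, 0.022, -0.117], [0.117, -0.012, -0.993]] [ 0.405 -0.011  1.421]
{'clock': 0.1, 'joints': array([ 6.83719909e+01,  5.26008140e+00,  7.05741754e+01, -3.40238578e-04,
        1.04265156e+02, -3.24688929e+00]), 'joint_vel': array([ 0.01786476, -0.11630981, -0.21271941,  0.01031291, -0.03116096,
        0.11073048]), 'joint_torque': array([ 2.31042271e-03, -4.47862995e+01, -4.07565594e+01,  7.00652786e-02,
        2.84674909e-02, -9.37516074e-05]), 'tcp_pos': array([0.18921016, 0.56945217, 0.40361414]), 'orientation': array([-1.79900728e+02, -5.30122504e-03,  1.61618792e+02]), 'contact_force': array([-0.38947644, -0.41265712,  0.13704456]), 'torque': array([0.00388429, 0.00765104, 0.00692668]), 'gripper_force': 0.0, 'opening': 0.0878226181953428}
```

View pics/scene0.png

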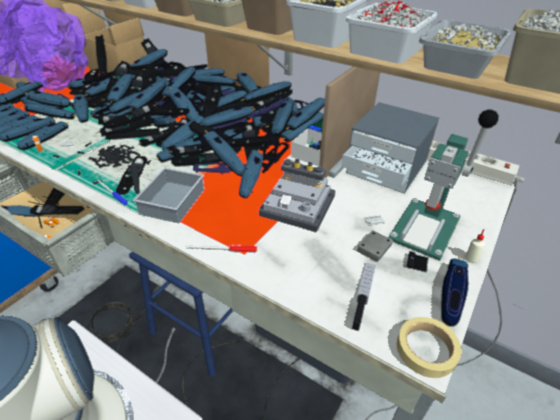

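View pics/top0.png

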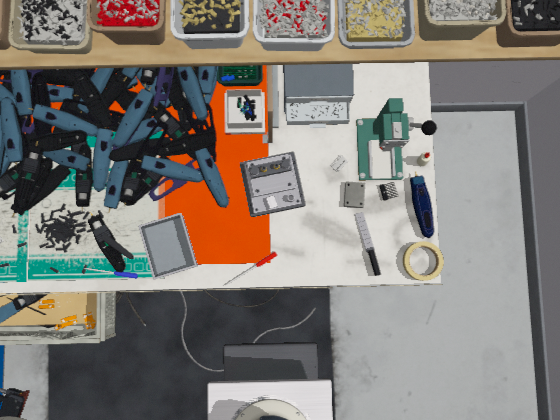

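```bash
cat > h.py <<'E'
from station import r
import cv2,numpy as np
def save(s,n,box=None,k=1):
    f=cv2.cvtColor(s["frame"],cv2.COLOR_RGB2BGR)
    if box: x0,y0,x1,y1=box; f=cv2.resize(f[y0:y1,x0:x1],None,fx=k,fy=k,interpolation=cv2.INTER_CUBIC)
    cv2.imwrite(f"pics/{n}.png",f)
def ray(s,u,v,fish=False):
    a,b=(u-s["cx"])/s["fx"],(v-s["cy"])/s["fy"]
    if fish:
        t=np.hypot(a,b); d=np.array([a,b,0])*(np.sin(t)/max(t,1e-9)); d[2]=np.cos(t)
    else: d=np.array([a,b,1.])
    R=np.array(s["R"]); d=R.T@d
    return -R.T@np.array(s["t"]),d/np.linalg.norm(d)
def onz(s,u,v,z,fish=False):
    c,d=ray(s,u,v,fish); return c+d*(z-c[2])/d[2]
def tri(rays):
    A=np.zeros((3,3));b=np.zeros(3)
    for c,d in rays: P=np.eye(3)-np.outer(d,d);A+=P;b+=P@c
    x=np.linalg.solve(A,b); return x,max(np.linalg.norm((np.eye(3)-np.outer(d,d))@(x-c)) for c,d in rays)
E
python3 - <<'E'
from h import *
s=r.snapshot("top")
for n,u,v,z in (("press",273,184,.04),("ledge",276,203,.04),("tray",168,245,.04),("tip",361,214,.0),("handle end",377,275,.02),("driver",250,267,.01),("comb",388,190,.01)): print(n,onz(s,u,v,z).round(3))
c=r.snapshot("scene")
f=lambda s,b,k:cv2.resize(cv2.cvtColor(s["frame"],cv2.COLOR_RGB2BGR)[b[1]:b[3],b[0]:b[2]],None,fx=k,fy=k,interpolation=cv2.INTER_CUBIC)
A=f(s,(230,140,330,215),4);B=f(s,(330,200,430,275),4);C=f(c,(250,150,350,225),4);D=f(c,(330,255,430,330),4)
cv2.imwrite("pics/crop1.png",np.vstack([np.hstack([A,B]),np.hstack([C,D])]))
E
```

```text
press [ 0.659 -0.021  0.04 ]
ledge [ 0.608 -0.027  0.04 ]
tray [0.505 0.253 0.04 ]
tip [ 0.58  -0.254  0.   ]
handle end [ 0.416 -0.286  0.02 ]
driver [0.445 0.044 0.01 ]
comb [ 0.641 -0.328  0.01 ]
```

View pics/crop1.png

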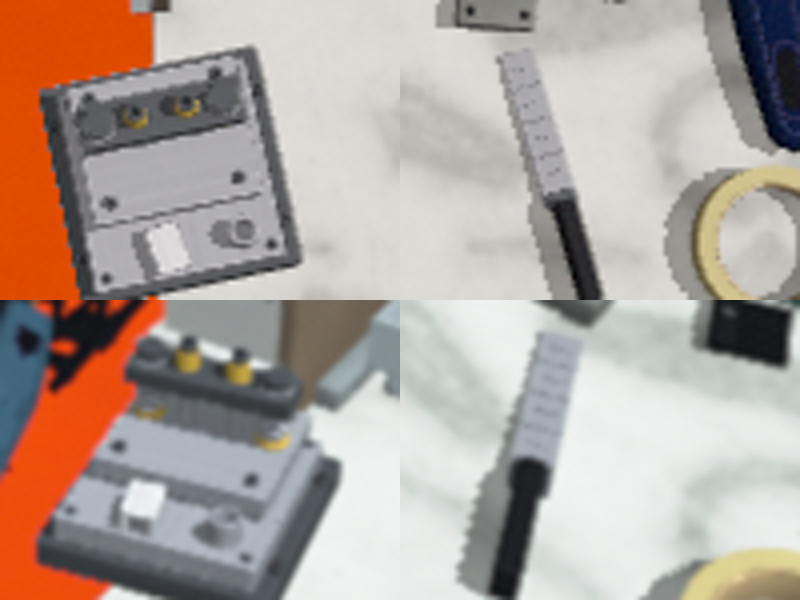

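Run:
```python
from h import *
for i,p in enumerate(([.56,-.03,.36],[.56,-.10,.36])):
    r.reach(p,[180,0,11.5]); r.wait(.3)
    s=r.snapshot("wrist"); save(s,f"w{i}"); np.save(f"w{i}.npy",s,allow_pickle=True)
    R=np.array(s["R"]);print(s["fx"],s["cx"],s["cy"],R.round(2).tolist(),-R.T@s["t"])
q=r.sense();print(q["joints"].round(1),q["clock"],q["contact_force"])
cv2.imwrite("pics/w01.png",np.vstack([cv2.imread("pics/w0.png")]))
```

```text
325.19226210127806 278.27086536041696 214.35672312685367 [[0.2, -0.98, -0.0], [-0.94, -0.19, 0.27], [-0.26, -0.05, -0.96]] [ 0.63181838 -0.01494294  0.33942261]
325.19226210127806 278.27086536041696 214.35672312685367 [[0.2, -0.98, -0.0], [-0.94, -0.2, 0.27], [-0.26, -0.05, -0.96]] [ 0.63184892 -0.08435513  0.33952504]
[-13.5   0.1  80.3   0.   99.6  65. ] 3.7833 [ 0.04983027  0.38674308 -0.34069239]
```

View pics/w0.png

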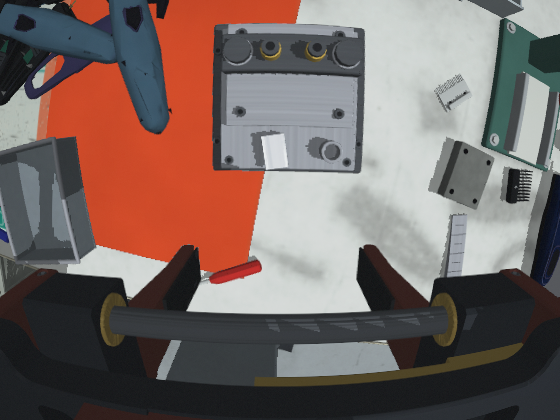

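Run:
```python
import cv2,numpy as np
a=cv2.imread("pics/w0.png")[80:180,205:375];b=cv2.imread("pics/w1.png")[80:200,115:285]
f=lambda x:cv2.resize(x,None,fx=4.7,fy=4.7,interpolation=cv2.INTER_CUBIC)
A=f(a)[175:445];B=f(b)[175:505]
print(A.shape,B.shape)
cv2.imwrite("pics/c2.png",np.vstack([A,B]))
```

```text
(270, 799, 3) (330, 799, 3)
```

View pics/c2.png

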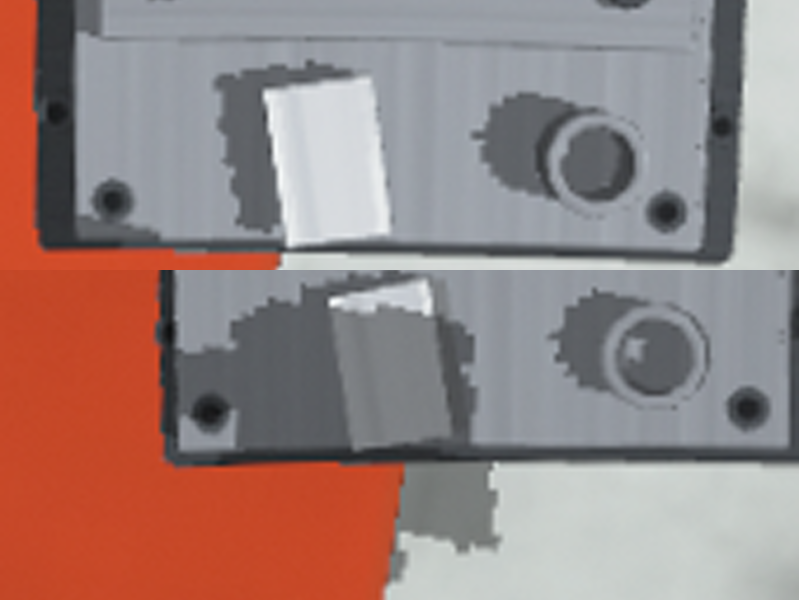

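```bash
cat > m.py <<'E'
from h import *
s0=np.load("w0.npy",allow_pickle=True).item();s1=np.load("w1.npy",allow_pickle=True).item()
P0=lambda x,y:(205+(x+.5)/4.7-.5,80+(y+175.5)/4.7-.5)
P1=lambda x,y:(115+(x+.5)/4.7-.5,80+(y-94.5)/4.7-.5)
for n,a,b in (("c1",(264,90),(330,298)),("c2",(372,78),(430,277)),("c3",(390,233),(452,437)),("c4",(287,246),(353,450)),("tube",(599,163),(656,355)),("hL",(112,200),(210,411)),("hR",(667,211),(748,408))):
    x,e=tri([ray(s0,*P0(*a),True),ray(s1,*P1(*b),True)])
    z={"c":.056,"t":.058,"h":.04}[n[0]]
    print(n,x.round(4),round(e,4),onz(s0,*P0(*a),z,True).round(4),onz(s1,*P1(*b),z,True).round(4))
for a in ((76,238),(700,248)): print("ledge corner",onz(s0,*P0(*a),.04,True).round(4))
for a in ((103,37),(695,47)): print("plate front top",onz(s0,*P0(*a),.059,True).round(4))
E
python3 m.py
```

```text
c1 [ 0.6196 -0.0015  0.0539] 0.0001 [ 0.6198 -0.0015  0.056 ] [ 0.6196 -0.0021  0.056 ]
c2 [ 0.6262 -0.0206  0.0558] 0.0003 [ 0.6259 -0.0206  0.056 ] [ 0.6265 -0.0206  0.056 ]
c3 [ 0.5977 -0.0298  0.0541] 0.0004 [ 0.5983 -0.0297  0.056 ] [ 0.5975 -0.0302  0.056 ]
c4 [ 0.5918 -0.0114  0.0557] 0.0001 [ 0.592  -0.0114  0.056 ] [ 0.5917 -0.0115  0.056 ]
tube [ 0.6196 -0.0651  0.0562] 0.0001 [ 0.6196 -0.0648  0.058 ] [ 0.6198 -0.0653  0.058 ]
hL [0.5921 0.0247 0.0393] 0.0001 [0.5921 0.0246 0.04  ] [0.5923 0.0244 0.04  ]
hR [ 0.6124 -0.0837  0.0398] 0.0001 [ 0.6125 -0.0837  0.04  ] [ 0.6123 -0.0837  0.04  ]
ledge corner [0.5833 0.0304 0.04  ]
ledge corner [ 0.6068 -0.0921  0.04  ]
plate front top [0.6241 0.0293 0.059 ]
plate front top [ 0.6448 -0.0775  0.059 ]
```

Run:
```python
from h import *
y=np.array([-np.sin(np.radians(19)),np.cos(np.radians(19))])
p=np.array([.609,-.0158])+.024*y
r.reach([*p,.30],[180,0,19])
r.servo_line([*p,.2245],speed=.1)
print(r.sense()["contact_force"].round(1))
r.grab(20); q=r.sense();print(q["opening"],q["gripper_force"],q["contact_force"].round(1),q["clock"])
r.servo_line([*p,.32],speed=.15)
q=r.sense();print(q["opening"],q["gripper_force"],q["clock"])
s=r.snapshot("wrist");save(s,"w2")
# tray from the top view while the arm is away from it
s=r.snapshot("top");im=cv2.cvtColor(s["frame"],cv2.COLOR_RGB2HSV)
for z,uv in ((.045,((141,228),(183,213),(196,262),(152,277))),):
    print([onz(s,*a,z)[:2].round(4) for a in uv])
a=s["frame"][205:285,130:210];b=s["frame"][130:230,220:330]
cv2.imwrite("pics/c3.png",cv2.cvtColor(np.hstack([cv2.resize(a,(400,400),interpolation=2),cv2.resize(r.snapshot("wrist")["frame"][:, :],(533,400))[:,130:530]]),cv2.COLOR_RGB2BGR))
```

```text
[ 0.3 -0.2 -0.4]
0.019781038314755653 20.000052452087402 [ 0.5  0.  -0.6] 6.325
0.019731486603101898 19.99993532896042 7.1083
[array([0.5503, 0.3217]), array([0.5868, 0.2137]), array([0.4598, 0.1809]), array([0.4242, 0.2929])]
```

View pics/c3.png

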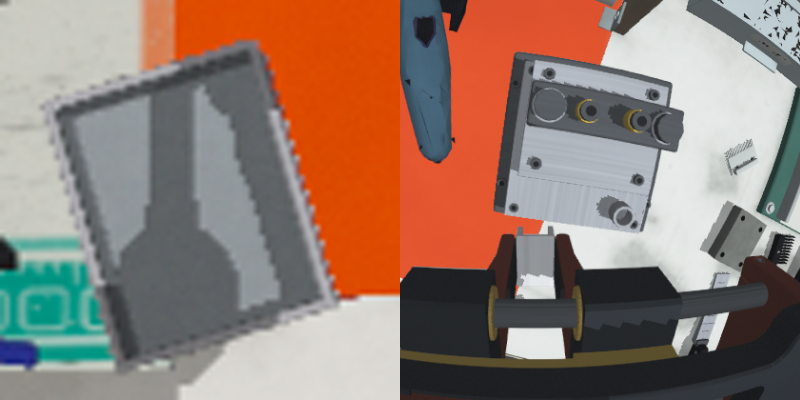

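Run:
```python
from h import *
s=r.snapshot("top")
c=np.array([onz(s,*a,.045)[:2] for a in ((139.4,225.6),(181.6,213.4),(197.4,265),(154.4,278.6))])
d=(c[0]+c[1]-c[2]-c[3])/2; yaw=np.degrees(np.arctan2(d[1],d[0])); m=c.mean(0)
print(m,yaw,np.linalg.norm(d),np.linalg.norm(c[0]-c[1]))
yh=np.array([-d[1],d[0]])/np.linalg.norm(d)
def drop(k):
    p=m+k*yh
    r.reach([*p,.30],[180,0,90+yaw]); r.servo_line([*p,.232],speed=.15); r.let_go(); r.wait(.1)
    r.servo_line([*p,.30],speed=.2)
drop(.024); print(r.sense()["clock"])
s=r.snapshot("wrist"); save(s,"w3")
t=np.array([.6197,-.0650])
r.reach([*t,.30],[180,0,11]); r.servo_line([*t,.2245],speed=.1)
r.grab(25);q=r.sense();print(q["opening"],q["gripper_force"],q["contact_force"].round(1),q["clock"])
r.servo_line([*t,.32],speed=.15)
drop(-.022); q=r.sense();print(q["opening"],q["clock"])
s=r.snapshot("wrist"); save(s,"w4")
# over the gauge
for i,p in enumerate(([.43,-.24,.36],[.43,-.31,.36])):
    r.reach(p,[180,0,11]); r.wait(.3)
    s=r.snapshot("wrist"); save(s,f"g{i}"); np.save(f"g{i}.npy",s,allow_pickle=True)
print(r.sense()["clock"])
f=[cv2.resize(cv2.imread(f"pics/{n}.png"),(400,300)) for n in("w3","w4","g0","g1")]
cv2.imwrite("pics/c4.png",np.vstack([np.hstack(f[:2]),np.hstack(f[2:])]))
```

```text
[0.50363843 0.25182341] 16.28223874327542 0.140845621064222 0.112426737450362
10.7417
0.019352176371181452 24.999945731833577 [0.3 0.1 1.1] 14.125
0.08774645159991308 18.4333
21.3167
```

View pics/c4.png

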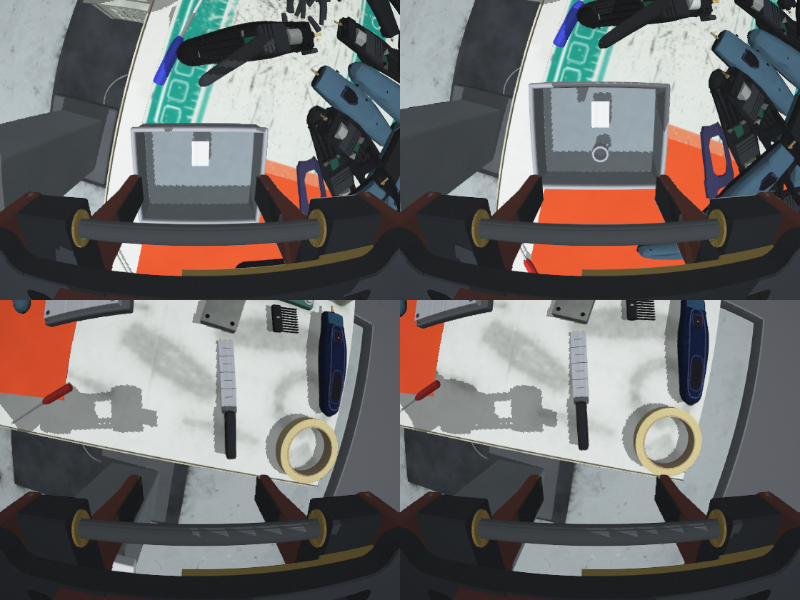

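Run:
```python
import cv2,numpy as np
a=cv2.imread("pics/g0.png")[40:235,285:350];b=cv2.imread("pics/g1.png")[30:225,220:285]
f=lambda x:cv2.resize(x,None,fx=6,fy=6,interpolation=cv2.INTER_CUBIC)
A,B=f(a),f(b)
cv2.imwrite("pics/c5.png",np.hstack([A[:585],A[585:],B[:585],B[585:]])[:, :][:, :].copy() if False else cv2.resize(np.hstack([A,B]),None,fx=.5,fy=.5) if False else np.hstack([cv2.resize(a,None,fx=3,fy=3,interpolation=2),cv2.resize(b,None,fx=3,fy=3,interpolation=2)]))
```

```text
(no output)
```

View pics/c5.png

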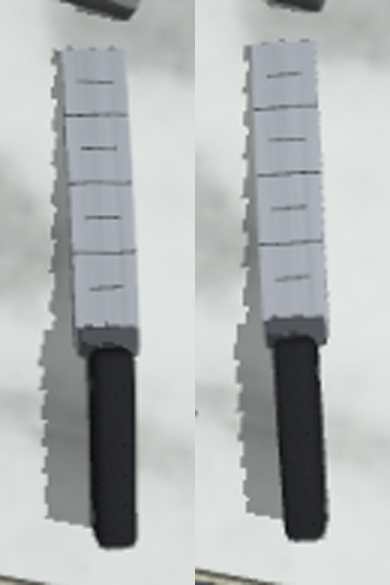

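Run:
```python
from h import *
s0=np.load("g0.npy",allow_pickle=True).item();s1=np.load("g1.npy",allow_pickle=True).item()
P0=lambda x,y:(285+(x+.5)/3-.5,40+(y+.5)/3-.5);P1=lambda x,y:(220+(x-194.5)/3-.5,30+(y+.5)/3-.5)
R={}
for n,z,a,b in (("tipL",.002,(61,51),(253,44)),("tipR",.002,(125,48),(315,41)),("jL",.0107,(78,329),(266,320)),("jR",.0107,(138,322),(327,316)),("line1L",.0,(65,115),(254,108)),("line1R",0,(127,114),(317,106)),("rearR",.026,(134,543),(326,537)),("frontR",.026,(132,350),(318,340)),("rearmid",.026,(115,546),(306,539))):
    x,e=tri([ray(s0,*P0(*a),True),ray(s1,*P1(*b),True)])
    R[n]=(onz(s0,*P0(*a),z,True)+onz(s1,*P1(*b),z,True))/2
    print(n,x.round(4),round(e,4),R[n].round(4),(onz(s0,*P0(*a),z,True)-onz(s1,*P1(*b),z,True))[:2].round(4))
t=(R["tipL"]+R["tipR"])/2;j=(R["jL"]+R["jR"])/2;d=(t-j)[:2]
print(t,j,np.degrees(np.arctan2(d[1],d[0])),np.linalg.norm(d))
d=(t-R["rearmid"])[:2];print(np.degrees(np.arctan2(d[1],d[0])),np.linalg.norm(d)); print("grip",t[:2]-.14*d/np.linalg.norm(d))
```

```text
tipL [ 0.5798 -0.2378 -0.0007] 0.0004 [ 0.5792 -0.238   0.002 ] [-0.0008  0.0006]
tipR [ 0.5847 -0.259   0.0013] 0.0004 [ 0.5846 -0.259   0.002 ] [0.0008 0.0001]
jL [ 0.4847 -0.262   0.0079] 0.0 [ 0.4849 -0.262   0.0107] [0.0001 0.0006]
jR [ 0.4906 -0.282   0.006 ] 0.0008 [ 0.4907 -0.2817  0.0107] [0.0017 0.001 ]
line1L [ 0.5566 -0.2434  0.0027] 0.0001 [ 0.557  -0.2432  0.    ] [-0.0002 -0.0006]
line1R [ 0.5617 -0.2643  0.0006] 0.0003 [ 0.5618 -0.2643  0.    ] [ 0.0007 -0.0001]
rearR [ 0.4168 -0.296   0.0173] 0.0003 [ 0.4191 -0.295   0.026 ] [0.0007 0.0019]
frontR [ 0.4817 -0.2808  0.0129] 0.0002 [ 0.4825 -0.28    0.026 ] [0.0004 0.0028]
rearmid [ 0.4149 -0.2894  0.0186] 0.0002 [ 0.417  -0.2887  0.026 ] [0.0003 0.0016]
[ 0.58189359 -0.24847795  0.002     ] [ 0.48781007 -0.2718323   0.0107    ] 13.940756233555932 0.09693882326614049
13.7207398854315 0.16977125892755168
grip [ 0.44588873 -0.28168452]
```

Run:
```python
from h import *
g=np.array([.4459,-.2817]); O=[180,0,13.8]
r.reach([*g,.26],O); r.servo_line([*g,.1855],speed=.08); r.wait(.2)
q=r.sense();print(q["tcp_pos"].round(4),q["orientation"].round(2),q["contact_force"].round(2))
r.grab(45); r.wait(.2); q=r.sense();print(q["opening"],q["gripper_force"],q["tcp_pos"].round(4),q["contact_force"].round(2),q["clock"])
zg=q["tcp_pos"][2]
r.servo_line([*g,.28],speed=.12)
yaw=10.8;ex=np.array([np.cos(np.radians(yaw)),np.sin(np.radians(yaw))]);m=np.array([.6344,-.0237])
p=m-.165*ex
r.reach([*p,.28],[180,0,yaw]); r.servo_line([*p,.2455],speed=.1); r.wait(.3)
q=r.sense();print(zg,q["tcp_pos"].round(4),q["orientation"].round(2),q["contact_force"].round(2),q["clock"])
s=r.snapshot("wrist");save(s,"i0");np.save("i0.npy",s,allow_pickle=True);save(s,"i0c",(150,60,410,255),3)
```

```text
[ 0.4461 -0.2818  0.1861] [ 1.7996e+02 -4.0000e-02  1.3800e+01] [-0.44 -0.59  0.39]
0.013529562087881718 44.997355341911316 [ 0.4459 -0.2817  0.1855] [-0.14 -0.2  -0.99] 24.425
0.18549454606426785 [ 0.4725 -0.0547  0.2462] [ 1.7997e+02 -7.0000e-02  1.0800e+01] [ 0.9   0.5  -1.34] 27.0667
```

View pics/i0c.png

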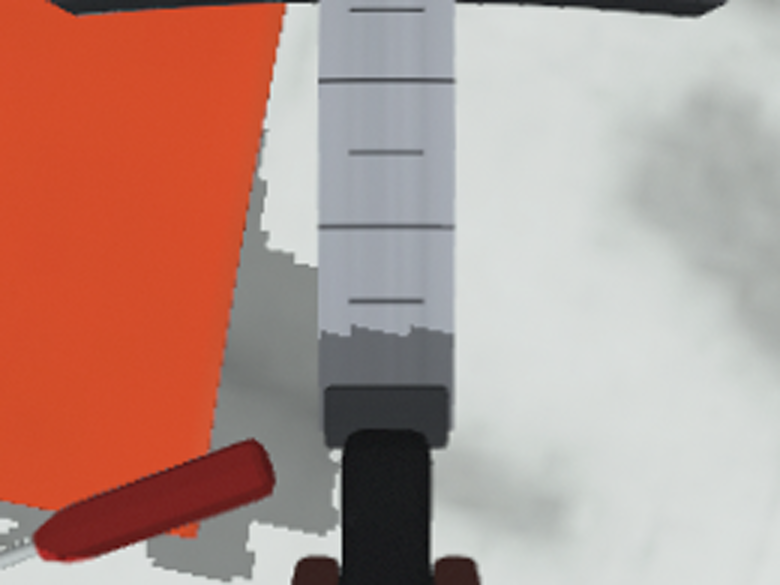

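Run:
```python
from h import *
yaw=10.8;ex=np.array([np.cos(np.radians(yaw)),np.sin(np.radians(yaw))]);m=np.array([.6344,-.0237])
p=m-.165*ex
r.servo_line([*p,.2285],speed=.05); r.wait(.3)
f0=r.sense();print(f0["tcp_pos"].round(4),f0["contact_force"].round(2),f0["torque"].round(3))
for z in np.arange(.2278,.2244,-.0005):
    r.servo_line([*p,z],speed=.02); r.wait(.12); q=r.sense()
    df=q["contact_force"]-f0["contact_force"]; print(round(z,4),q["tcp_pos"][2].round(5),df.round(2),(q["torque"]-f0["torque"]).round(3))
    if df[2]>1.5: break
print(q["clock"])
s=r.snapshot("wrist");save(s,"i1");save(s,"i1c",(180,0,380,150),4)
```

```text
[ 0.4724 -0.0547  0.2288] [ 0.1  -0.31 -1.2 ] [-0.07   0.139 -0.023]
0.2278 0.2278 [ 0.44 -0.17  0.36] [0.069 0.058 0.013]
0.2273 0.22729 [-0.55  0.47 -0.51] [ 0.06  -0.033  0.008]
0.2268 0.22679 [ 0.4   0.95 -0.24] [0.045 0.027 0.01 ]
0.2263 0.2263 [-0.34  0.92  0.2 ] [0.046 0.037 0.056]
0.2258 0.22582 [-0.17  0.15  0.29] [0.035 0.042 0.013]
0.2253 0.22539 [0.22 0.75 1.46] [ 0.1   -0.069  0.04 ]
0.2248 0.22505 [-0.19  0.51  2.31] [ 0.051 -0.143  0.05 ]
30.475
```

View pics/i1c.png

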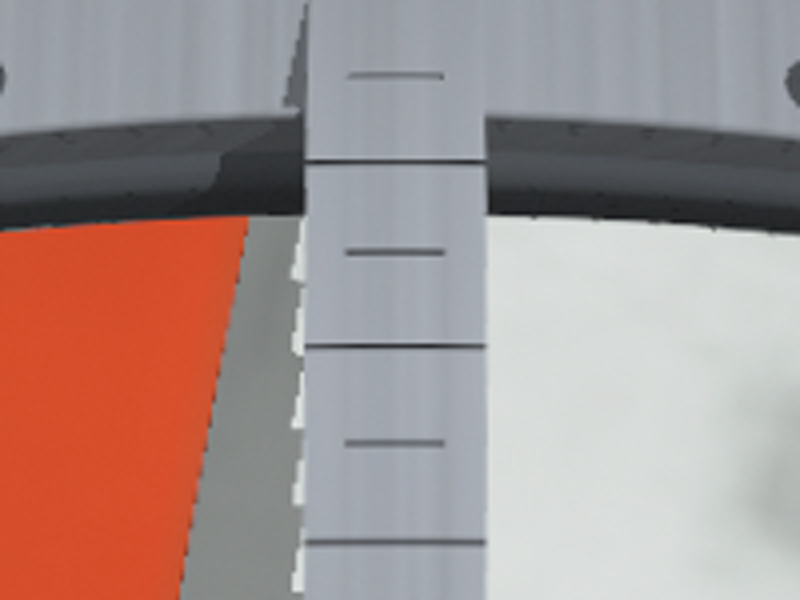

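Run:
```python
from h import *
yaw=10.8;ex=np.array([np.cos(np.radians(yaw)),np.sin(np.radians(yaw))]);m=np.array([.6344,-.0237])
def F(n=8):
    a=[]
    for _ in range(n): r.wait(.02); a.append(np.r_[r.sense()["contact_force"],r.sense()["torque"]])
    return np.mean(a,0)
def go(d,v): r.servo_line([*(m+(d-.14)*ex),.2252],speed=v)
go(.012,.04); r.wait(.2); f0=F(); print("base",f0.round(2),r.sense()["clock"])
hits=0
for d in np.arange(.014,.060,.002):
    go(d,.02); f=F(6); t=(f-f0)[:2]@ex; q=r.sense()
    print(round(d,4),round((q["tcp_pos"][:2]-m)@ex+.14,4),"push",t.round(2),"fz",(f-f0)[2].round(2),"ty",(f-f0)[4].round(2))
    hits=hits+1 if t<-2.2 else 0
    if hits>=2 or t<-9: break
print(q["clock"])
```

```text
base [ 0.7   0.28  1.05  0.05 -0.16  0.01] 31.9333
0.014 0.014 push -0.75 fz 0.46 ty 0.09
0.016 0.0161 push -0.36 fz 0.5 ty -0.01
0.018 0.0181 push -0.69 fz 0.64 ty -0.03
0.02 0.0201 push -0.32 fz 0.67 ty 0.01
0.022 0.0221 push -0.2 fz 0.86 ty 0.02
0.024 0.0241 push -0.43 fz 0.94 ty 0.01
0.026 0.0261 push -0.43 fz 1.19 ty 0.01
0.028 0.0281 push 0.0 fz 1.39 ty 0.01
0.03 0.0301 push -0.94 fz 1.46 ty 0.01
0.032 0.032 push -1.26 fz 1.94 ty 0.17
0.034 0.0339 push -3.97 fz 3.87 ty 0.59
0.036 0.0357 push -5.48 fz 5.19 ty 0.86
36.1333
```

```bash
cat >> h.py <<'E'
yaw=10.8;ex=np.array([np.cos(np.radians(yaw)),np.sin(np.radians(yaw))]);m=np.array([.6344,-.0237])
f0=np.array([.7,.28,1.05,.05,-.16,.01])
def F(n=8):
    a=[]
    for _ in range(n): r.wait(.02); a.append(np.r_[r.sense()["contact_force"],r.sense()["torque"]])
    return np.mean(a,0)
def rep(d,z,v=.02):
    r.servo_line([*(m+(d-.14)*ex),z],speed=v); f=F(); q=r.sense()
    print(round(d,4),z,q["tcp_pos"][2].round(5),q["orientation"].round(2),round((q["tcp_pos"][:2]-m)@ex+.14,4),"push",((f-f0)[:2]@ex).round(2),"fz",(f-f0)[2].round(2),"ty",(f-f0)[4].round(2),round(q["clock"],2))
E
python3 - <<'E'
from h import *
rep(.036,.2252)
for z in (.2255,.2258,.2261): rep(.036,z)
rep(.038,.2258);rep(.040,.2258)
E
```

```text
0.036 0.2252 0.22535 [1.800e+02 9.000e-02 1.079e+01] 0.0357 push -5.53 fz 5.19 ty 0.85 36.52
0.036 0.2255 0.22541 [1.800e+02 9.000e-02 1.079e+01] 0.0357 push -5.32 fz 4.16 ty 0.9 36.9
0.036 0.2258 0.22545 [-1.800e+02  9.000e-02  1.079e+01] 0.0357 push -6.15 fz 2.86 ty 0.99 37.28
0.036 0.2261 0.22549 [-1.7998e+02  7.0000e-02  1.0790e+01] 0.0358 push -5.52 fz 0.12 ty 0.97 37.67
0.038 0.2258 0.22551 [-1.7998e+02  1.0000e-02  1.0800e+01] 0.038 push -4.25 fz -1.74 ty 0.8 38.05
0.04 0.2258 0.22554 [-1.7998e+02  1.0000e-02  1.0800e+01] 0.04 push -3.38 fz -3.18 ty 0.78 38.43
```

Run:
```python
from h import *
rep(.043,.2256);rep(.043,.2255);r.wait(.5);rep(.043,.2255)
q=r.sense();print(q["opening"],q["gripper_force"])
s=r.snapshot("wrist");save(s,"i2")
# same plate corner rows before/after: image shift of the blade's dark scale lines relative to the gripper
a=cv2.imread("pics/i1.png",0);b=cv2.imread("pics/i2.png",0)
x=slice(262,296);y=slice(60,200)
res=cv2.matchTemplate(b[50:210,255:303],a[y,x],cv2.TM_CCOEFF_NORMED);print(cv2.minMaxLoc(res))
```

```text
0.043 0.2256 0.22553 [-1.80e+02 -2.00e-02  1.08e+01] 0.0431 push -2.98 fz -3.38 ty 0.69 38.87
0.043 0.2255 0.22553 [ 1.80e+02 -3.00e-02  1.08e+01] 0.0431 push -1.86 fz -3.82 ty 0.53 39.25
0.043 0.2255 0.22556 [ 1.80e+02 -2.00e-02  1.08e+01] 0.0431 push -0.23 fz -4.61 ty 0.24 40.13
0.013505327268812607 44.995935559272766
(0.5688620209693909, 0.9002882838249207, (14, 4), (7, 10))
```

Run:
```python
from h import *
rep(.043,.2252);r.wait(.4);rep(.043,.2252);rep(.0435,.2250);r.wait(.4);rep(.0435,.2250);r.wait(.6);rep(.0435,.2250)
```

```text
0.043 0.2252 0.22548 [ 1.80e+02 -2.00e-02  1.08e+01] 0.043 push -0.98 fz -1.75 ty 0.37 40.57
0.043 0.2252 0.22546 [ 1.7999e+02 -2.0000e-02  1.0800e+01] 0.043 push -1.37 fz 1.37 ty 0.42 41.35
0.0435 0.225 0.22535 [1.7999e+02 5.0000e-02 1.0800e+01] 0.0433 push -5.05 fz 4.24 ty 0.9 41.73
0.0435 0.225 0.22542 [1.7999e+02 4.0000e-02 1.0800e+01] 0.0433 push -4.9 fz 3.9 ty 0.91 42.52
0.0435 0.225 0.2254 [1.7999e+02 4.0000e-02 1.0800e+01] 0.0433 push -4.95 fz 4.43 ty 0.91 43.5
```

Run:
```python
from h import *
rep(.0437,.2252);r.wait(.5);rep(.0437,.2252)
print(r.hand_in())
```

```text
0.0437 0.2252 0.22542 [1.80e+02 7.00e-02 1.08e+01] 0.0434 push -6.31 fz 4.36 ty 1.06 43.88
0.0437 0.2252 0.22546 [1.800e+02 7.000e-02 1.079e+01] 0.0434 push -6.07 fz 4.62 ty 1.08 44.77
the job is handed in; nothing more can be done
None
```

I handed the job in at about 45 s: both offcuts are in the scrap tray, and the taper gauge is held by its handle about 43 mm under the middle of the plate, dragging at about 6 N; the plate lift of about 0.9 mm is worked out from where the drag began and was not measured directly.

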